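Put away the strike dies and the mallet

ROBOT

A 6-joint arm with a two-finger parallel gripper is mounted at the origin on the work surface. World frame = base frame: x ahead of the robot, y to its left, z up, the work surface at z = 0. Lengths are in m, angles in rad, forces in N, time in s.
With the tool pointing down it reaches from about 0.225 to 0.875 m from the base axis. Payload 3.4 kg.
Tool frame: the origin (TCP) lies on the mounting face of the last link; the fingertips stand 173 mm ahead of it and the grasp point (between the pads) lies 155 mm ahead of it; z points along the fingers, y is the line along which they close (so a half turn about z gives the same grasp; the last joint's range is limited). The gripper opens to 85 mm and grips with 20 to 120 N. Pads are 22 mm wide; open, the fingers measure 114 mm over their backs; the gripper's body (76 mm by 85 mm) begins 54 mm behind the grasp point. The pads swing forward as they close: fully open they stand 13 mm farther back than shut.
Start: joints at [1.13, 0.276, 1.505, -0, 1.361, -0.121], TCP at [0.181, 0.546, 0.405] pointing down, gripper open.
Joint ranges: [-2.89, 2.89], [-0.75, 2.08], [0.22, 2.7], [-1.18, 4.32], [0.11, 2.71], [-2.7, 2.7]. Speed limits (rad/s): [2.57, 2.57, 3.14, 3.14, 3.14, 3.14].

INTERFACE

Orientations are given as a unit quaternion [w, x, y, z].
In Python, from rig import manip gives the robot as it stands.
- The arm moves only by the tool carry_out, never from a script. Its arguments are lists of equal length, an entry for each row: "linear": the shift along the world's x, y, z each as a share of 500 mm, from -1 to 1, a list of three; "angular": the turn, a rotation vector about the world's x, y, z each as a share of 0.08 rad, from -1 to 1, a list of three; "hand": the opening, from 0 (shut) to 1 (fully open). In form: {"linear": [[x, y, z], ...], "angular": [[rx, ry, rz], ...], "hand": [hand, ...]}. A call has 1 to 8 rows; each row shifts and turns the commanded pose from where the row before left it; what a row does not reach is not made up. A row lasts 1/12 s, in which the tool goes at most 41.7 mm and 7.16 degrees, less where a joint would pass 70% of its speed; a pose out of reach is approached as far as the arm can. A call with a number of a shift or a turn outside -1 to 1 is refused whole. A call with a gripper value outside its range is refused whole. The fingers move at their own pace and stop on an object; "force" is the grip in N (left out, the last holds). Time passes only in rows, so rows that do not move let the fingers close. It gives the time, the measured TCP pose, the force, the opening and the grip force at its end, in the units of the state.
- manip.get_state(): the state, without advancing time (a new reading comes with each control period).
- manip.get_image(name): name is "scene" or "top"; returns the picture (420x560x3 uint8, red, green, blue); there is no depth.
- manip.camera_params(name): a dict with "fx", "fy", "cx", "cy" (pixels), "k1" (the pictures are not rectified: a ray, as slopes to the right and down, at radius r is drawn at 1 + k1 r^2 times it, then the intrinsics apply), "view" (4x4, takes a point from world to camera coordinates). Camera axes: x right, y down, z forward; pixel columns grow to the right and rows downward; lengths in m; the calibration is good to about 2 mm. A picture is of the moment at which its call begins. camera_params takes no time and is no camera call.
- manip.sign_off(): hands the job in; it is judged then, once.
The state is a dict: "clock": time; "qpos": joint angles; "qd": joint speeds; "effort": joint torques, N m; "position": TCP position; "ee_rot": TCP orientation; "contact_force": force on the tool from outside, world axes, zero at the start; "moment": the same for the moment, N m; "width": finger opening in m; "gripper_force": force on a finger pad.
Only numpy, scipy, OpenCV 4.12 (cv2) and the standard library are available. Lean on these libraries where they do the work, as an engineer would, in place of code of your own. Each camera call takes 0.05 s, during which the arm holds its last target. There are 200 camera calls.

TASK

Clear the cutting bench: hang every loose steel cutting die by its arched handle on the rack where a die of its own kind (long half-sole or short heel) already hangs, only one die to a hook, and leave the hung ones hanging. Lay the mallet in its sloped rest, head flat on the board at its low end, between the fences and against or close to the lip, with the handle pointing up the slope, and leave everything else where it is.

Things in the scene. Friction and masses are not known exactly. Their poses are not given: they have to be found in the camera images.
- sole_a: Half-sole cutting die, steel-strip ring 134 mm long (x), 80 wide (y), 25 high. Rigid arched handle of 10 mm round bar over it, at x = 0: legs at y = +-38 mm, joined by a straight bar along y, centre line 95 mm above the underside, its middle right above the origin. Origin: on the underside, below the centre of mass; z up. Mass about 0.32 kg. Loose on the bench; may be absent.
- sole_b: Half-sole cutting die, steel-strip ring 134 mm long (x), 80 wide (y), 25 high. Rigid arched handle of 10 mm round bar over it, at x = 0: legs at y = +-38 mm, joined by a straight bar along y, centre line 95 mm above the underside, its middle right above the origin. Origin: on the underside, below the centre of mass; z up. Mass about 0.32 kg. Loose on the bench; may be absent.
- heel_a: Heel cutting die, steel-strip ring 67 mm long (x), 80 wide (y), 25 high. Rigid arched handle of 10 mm round bar over it, at x = 0: legs at y = +-38 mm, joined by a straight bar along y, centre line 95 mm above the underside, its middle right above the origin. Origin: on the underside, below the centre of mass; z up. Mass about 0.24 kg. Loose on the bench; may be absent.
- heel_b: Heel cutting die, steel-strip ring 67 mm long (x), 80 wide (y), 25 high. Rigid arched handle of 10 mm round bar over it, at x = 0: legs at y = +-38 mm, joined by a straight bar along y, centre line 95 mm above the underside, its middle right above the origin. Origin: on the underside, below the centre of mass; z up. Mass about 0.24 kg. Loose on the bench; may be absent.
- sole_hung: Half-sole cutting die, steel-strip ring 134 mm long (x), 80 wide (y), 25 high. Rigid arched handle of 10 mm round bar over it, at x = 0: legs at y = +-38 mm, joined by a straight bar along y, centre line 95 mm above the underside, its middle right above the origin. Origin: on the underside, below the centre of mass; z up. Already hangs on a hook; stays there.
- heel_hung: Heel cutting die, steel-strip ring 67 mm long (x), 80 wide (y), 25 high. Rigid arched handle of 10 mm round bar over it, at x = 0: legs at y = +-38 mm, joined by a straight bar along y, centre line 95 mm above the underside, its middle right above the origin. Origin: on the underside, below the centre of mass; z up. Already hangs on a hook; stays there.
- sole_rack: Fixed open steel rack where one half-sole die already hangs (the two racks look alike; which is left or right varies). 16 mm rail along its y, 270 mm long, centre line 192 mm high, at x = 0, on posts 50 mm behind it (+x). Three hooks of 8 mm round steel at y = -100, 0, +100 mm point to -x, towards the robot. Origin: on the bench under the rail's middle; x away from the robot.
- sole_rack_hook0 (a point): Hook at y = -100 mm of that rack: the centre line of a handle bar hung in its low point (bar along the rack's y), 189.5 mm high, 58 mm in front of the rail. From the rail the hook's centre line falls from 192 to 180 mm high at the low point, then rises to its tip, 30 mm nearer the robot, 202 mm high (top of tip 206). One hook of the three is taken.
- sole_rack_hook1 (a point): Hook at y = 0 mm of that rack: the centre line of a handle bar hung in its low point (bar along the rack's y), 189.5 mm high, 58 mm in front of the rail. From the rail the hook's centre line falls from 192 to 180 mm high at the low point, then rises to its tip, 30 mm nearer the robot, 202 mm high (top of tip 206). One hook of the three is taken.
- sole_rack_hook2 (a point): Hook at y = 100 mm of that rack: the centre line of a handle bar hung in its low point (bar along the rack's y), 189.5 mm high, 58 mm in front of the rail. From the rail the hook's centre line falls from 192 to 180 mm high at the low point, then rises to its tip, 30 mm nearer the robot, 202 mm high (top of tip 206). One hook of the three is taken.
- heel_rack: Fixed open steel rack where one heel die already hangs (the two racks look alike; which is left or right varies). 16 mm rail along its y, 270 mm long, centre line 192 mm high, at x = 0, on posts 50 mm behind it (+x). Three hooks of 8 mm round steel at y = -100, 0, +100 mm point to -x, towards the robot. Origin: on the bench under the rail's middle; x away from the robot.
- heel_rack_hook0 (a point): Hook at y = -100 mm of that rack: the centre line of a handle bar hung in its low point (bar along the rack's y), 189.5 mm high, 58 mm in front of the rail. From the rail the hook's centre line falls from 192 to 180 mm high at the low point, then rises to its tip, 30 mm nearer the robot, 202 mm high (top of tip 206). One hook of the three is taken.
- heel_rack_hook1 (a point): Hook at y = 0 mm of that rack: the centre line of a handle bar hung in its low point (bar along the rack's y), 189.5 mm high, 58 mm in front of the rail. From the rail the hook's centre line falls from 192 to 180 mm high at the low point, then rises to its tip, 30 mm nearer the robot, 202 mm high (top of tip 206). One hook of the three is taken.
- heel_rack_hook2 (a point): Hook at y = 100 mm of that rack: the centre line of a handle bar hung in its low point (bar along the rack's y), 189.5 mm high, 58 mm in front of the rail. From the rail the hook's centre line falls from 192 to 180 mm high at the low point, then rises to its tip, 30 mm nearer the robot, 202 mm high (top of tip 206). One hook of the three is taken.
- mallet: Mallet lying flat: white plastic head 56 mm (x) x 64 (y) x 44 high (z); wooden handle 24 mm wide (y), 26 high, from x = 28 to 168 mm, centre line 22 mm above the head's underside. About 0.4 kg, centre of mass some 20 mm from the head's centre towards the handle. Origin: centre of the head's underside; x along the handle, z up.
- rest: Fixed plywood mallet rest between the racks: board tilted 20 degrees, rising to the rest's +x (away from the robot), 70 mm long, with a 20 mm lip across its low end and 14 mm side fences 76 mm apart. The head lies flat between the fences, close to the lip; the handle points up the slope, free beyond the board's upper end, 42 mm up from rest_seat. Origin on the bench; z up.
- rest_seat (a point): Where the mallet's origin (centre of the head's underside) lies when seated: on the tilted board, about 72 mm above the bench. Axes are the rest's level axes, not tilted.
- last: Yellow plastic shoe last, about 145 mm long, 68 mm high, beside the work. Bystander, loose: leave it where it is. Origin: underside.
- glue_can: Closed steel can with paper label, 76 mm across, 85 mm high. Bystander, loose: leave it where it is. Origin: underside.
- rivet_bowl: Small steel bowl, 90 mm across, 35 mm high. Bystander, loose: leave it where it is. Origin: underside.
- cork_soles: Two stacked cork soles, about 190 x 72 mm, 24 mm high. Bystander, loose: leave it where it is. Origin: underside.
- whetstone: Grey sharpening stone 130 x 45 x 22 mm. Bystander, loose: leave it where it is. Origin: underside.
- awl: Hand tool like a screwdriver, 150 mm long, lying beside a rack. Bystander, loose: leave it where it is. Origin: underside.

How it is judged:
By the outcome, as a careful person would: the job done as asked, in the order asked, and still so for the second after the job is handed in, with the robot touching nothing.
Of sole_a, sole_b, heel_a, heel_b only 3 to 4 are there at a start; the rules pass over those that are not, and their reading is None.
At some moment in a run one of sole_a, sole_b, heel_a, heel_b, mallet may be knocked a few centimetres aside while the robot is not near it.
It also fails if it takes over 210 s, if anything falls off the work surface, if the arm or the gripper's body presses on something with over 40 N, if the wrist force passes 120 N, or if a joint passes its speed limit or range.

## Working session

There is one attempt and no reset: what is moved stays moved. The work goes in short steps, Python scripts to look and compute and a tool call to move; the robot and the scene stay as the last step left them, time stands still between calls to the robot, and variables do not carry over. Pictures are saved under pics/ and viewed, at most 14 in all, crops included, and the job is handed in when it is done.

Besides the shell and the picture viewer there is one more tool, called after "Request:" as name(argument=value, ...) on one line, values as JSON. carry_out: Moves the arm, as the interface text tells. Its arguments: {"type":"object","properties":{"linear":{"type":"array"},"angular":{"type":"array"},"hand":{"type":"array"},"force":{"type":"number"}},"required":["linear","angular","hand"]}

```bash
ls; mkdir -p pics
cat > h.py <<'E'
import numpy as np, cv2
from rig import manip
def cam(n):
    c=manip.camera_params(n); V=np.array(c["view"]); return c,V
def snap(n,f):
    im=manip.get_image(n); cv2.imwrite('pics/'+f,im[:,:,::-1]); return im
def ray(n,u,v):
    c,V=cam(n); a=np.array([(u-c["cx"])/c["fx"],(v-c["cy"])/c["fy"]]); s=a.copy()
    for _ in range(20): s=a/(1+c["k1"]*(s@s))
    R=V[:3,:3]; return -R.T@V[:3,3], R.T@np.array([*s,1])
def pz(n,u,v,z):
    o,d=ray(n,u,v); return o+d*(z-o[2])/d[2]
def proj(n,p):
    c,V=cam(n); q=V[:3,:3]@np.asarray(p,float)+V[:3,3]; s=q[:2]/q[2]; s=s*(1+c["k1"]*(s@s))
    return np.array([s[0]*c["fx"]+c["cx"],s[1]*c["fy"]+c["cy"]])
E
python3 - <<'E'
from h import *
np.set_printoptions(precision=3,suppress=True)
for n in("scene","top"):
    snap(n,n+'0.png'); c,V=cam(n); print(n,c["fx"],c["k1"],-V[:3,:3].T@V[:3,3],V[:3,:3])
print(manip.get_state())
E
```

```text
pics
scene 393.52825775336703 0.0007175345503649183 [ 1.157 -0.792  0.774] [[ 0.795  0.606 -0.015]
 [ 0.306 -0.422 -0.853]
 [-0.524  0.674 -0.521]]
top 428.8002235519054 -0.13346659857087403 [ 0.404 -0.011  1.172] [[-0.019 -1.     0.002]
 [-0.995  0.019 -0.096]
 [ 0.096 -0.004 -0.995]]
{'clock': 0.1, 'qpos': array([ 1.13 ,  0.277,  1.506, -0.   ,  1.361, -0.121]), 'qd': array([-0.001, -0.   , -0.003,  0.001, -0.001, -0.001]), 'effort': array([  0.001, -41.77 , -24.641,  -0.   ,   0.006,  -0.   ]), 'position': array([0.181, 0.546, 0.404]), 'ee_rot': array([-0.   ,  0.159,  0.987, -0.001]), 'contact_force': array([-0.281, -0.14 , -0.111]), 'moment': array([-0.003,  0.008, -0.003]), 'gripper_force': 0.0, 'width': 0.08530791225321832}
```

View pics/top0.png

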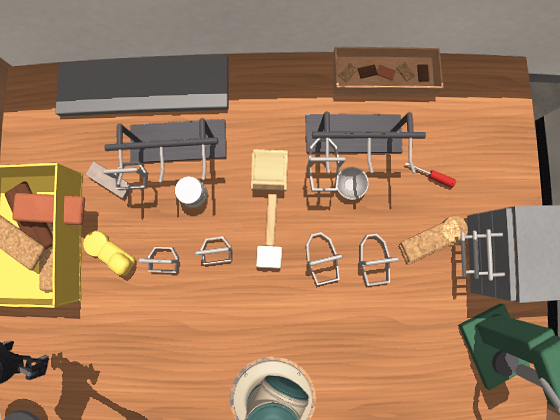

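View pics/scene0.png

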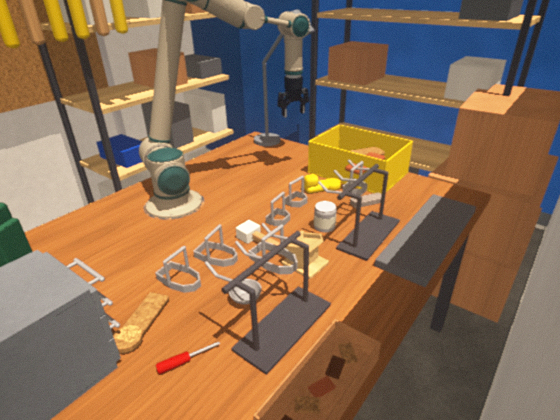

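The top view shows heels at (163,262) and (214,250), soles at (323,260) and (375,260), and the mallet head at (269,257). The heel rack is on the left with its left hook taken, and the sole rack is on the right with its left hook taken. I'll zoom in next.

Run:
```python
import cv2
im=cv2.imread('pics/top0.png')
a=cv2.resize(im[110:300,85:285],None,fx=4,fy=4,interpolation=cv2.INTER_CUBIC)[:600*1]
b=im[110:300,240:440]
cv2.imwrite('pics/L.png',cv2.resize(im[115:265+25,90:290],(800,700),interpolation=cv2.INTER_CUBIC)[:600+0] if 0 else cv2.resize(im[110:290,85:295],(700,600),interpolation=cv2.INTER_CUBIC))
cv2.imwrite('pics/R.png',cv2.resize(im[110:290,240:450],(700,600),interpolation=cv2.INTER_CUBIC))
```

```text
(no output)
```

View pics/L.png

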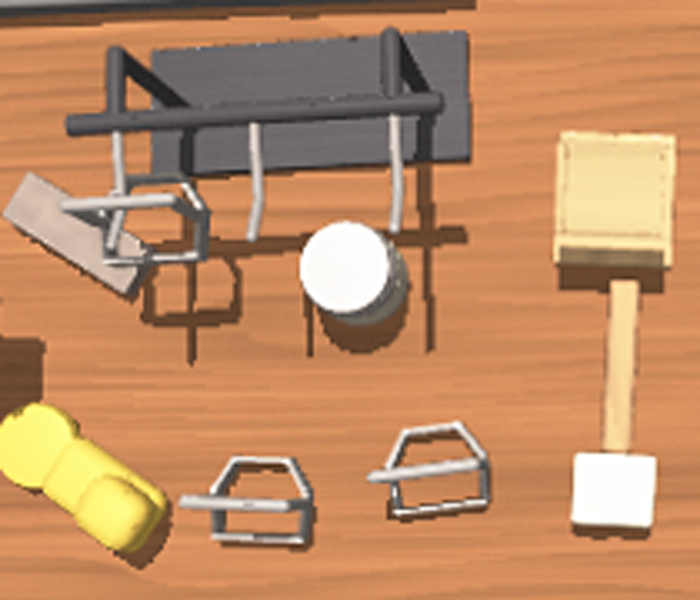

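View pics/R.png

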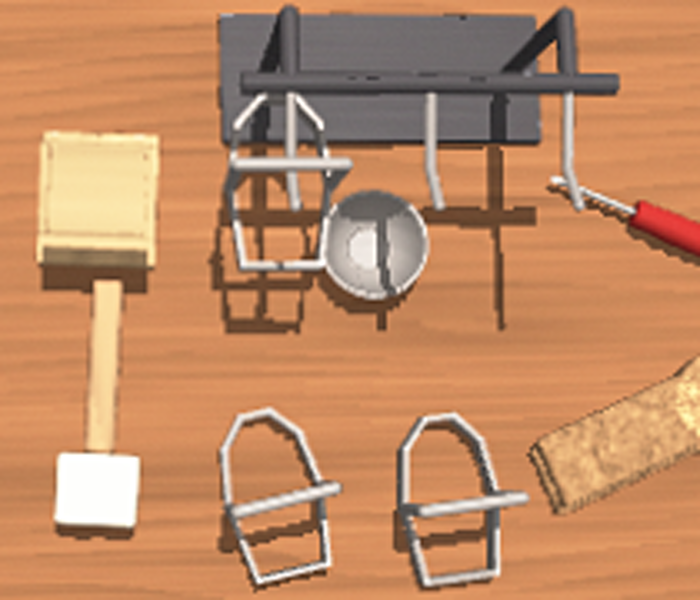

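L crop (×3.33, origin 85,110): heel bars run (183,501)-(297,506) and (370,477)-(480,465), the rail runs (68,125)-(442,102), and hook tips are at (252,238) and (396,228). R crop (origin 240,110): sole bars run (228,512)-(341,488) and (413,511)-(527,497), the rail runs (243,83)-(618,84), and hook tips are at (438,206) and (578,207).

```bash
cat > m.py <<'E'
from h import *
np.set_printoptions(precision=4,suppress=True)
f=lambda c,p:((85 if c=='L' else 240)+p[0]*.3-0.35, 110+p[1]*.3-.35)
def seg(n,c,a,b,z):
    A=pz("top",*f(c,a),z);B=pz("top",*f(c,b),z);d=A-B
    print(n,'A',A[:2],'B',B[:2],'mid',(A+B)[:2]/2,'len %.4f yaw %.1f'%(np.hypot(*d[:2]),np.degrees(np.arctan2(-d[0],d[1]))))
seg('heel1','L',(183,501),(297,506),.095)
seg('heel1ringback','L',(215,541),(308,543),.025)
seg('heel2','L',(370,477),(482,465),.095)
seg('heel2ringback','L',(393,513),(488,500),.025)
seg('sole1','R',(228,512),(341,488),.095)
seg('sole1back','R',(260,583),(327,563),.025)
seg('sole2','R',(413,511),(527,497),.095)
seg('sole2back','R',(428,583),(495,572),.025)
seg('railL','L',(68,125),(442,102),.192)
seg('tipsL','L',(252,238),(396,228),.202)
seg('rootsL','L',(255,120),(396,113),.192)
seg('railR','R',(243,83),(618,84),.192)
seg('tipsR','R',(438,206),(578,207),.202)
seg('rootsR','R',(431,93),(569,93),.192)
seg('hungheel','L',(66,207),(178,200),.1895)
seg('hungsole','R',(232,164),(351,163),.1895)
seg('mallethead front','L',(572,525),(655,526),.044)
seg('mallethead back','L',(577,453),(657,457),.044)
seg('handle','L',(604,450),(632,450),.035)
seg('handle end','L',(611,282),(638,282),.035)
seg('rest far','L',(557,132),(676,136),.1)
seg('rest lip','L',(555,255),(671,265),.08)
E
python3 m.py
```

```text
heel1 A [0.3847 0.3294] B [0.3801 0.2413] mid [0.3824 0.2854] len 0.0882 yaw -3.0
heel1ringback A [0.3511 0.3251] B [0.3488 0.2489] mid [0.3499 0.287 ] len 0.0762 yaw -1.7
heel2 A [0.4012 0.1855] B [0.4089 0.1006] mid [0.405  0.1431] len 0.0852 yaw 5.2
heel2ringback A [0.372  0.1799] B [0.3812 0.1034] mid [0.3766 0.1417] len 0.0770 yaw 6.9
sole1 A [ 0.37  -0.096] B [ 0.386  -0.1817] mid [ 0.378  -0.1388] len 0.0872 yaw 10.6
sole1back A [ 0.3108 -0.1257] B [ 0.3254 -0.1798] mid [ 0.3181 -0.1527] len 0.0560 yaw 15.1
sole2 A [ 0.3674 -0.2359] B [ 0.3756 -0.324 ] mid [ 0.3715 -0.2799] len 0.0885 yaw 5.3
sole2back A [ 0.3072 -0.2609] B [ 0.3143 -0.3158] mid [ 0.3107 -0.2884] len 0.0554 yaw 7.4
railL A [0.6544 0.3872] B [0.663  0.1168] mid [0.6587 0.252 ] len 0.2705 yaw 1.8
tipsL A [0.5673 0.2482] B [0.572  0.1475] mid [0.5697 0.1979] len 0.1008 yaw 2.7
rootsL A [0.6536 0.25  ] B [0.6558 0.1493] mid [0.6547 0.1997] len 0.1007 yaw 1.3
railR A [ 0.6724 -0.107 ] B [ 0.6696 -0.3773] mid [ 0.671  -0.2421] len 0.2703 yaw -0.6
tipsR A [ 0.5805 -0.2391] B [ 0.5786 -0.3387] mid [ 0.5795 -0.2889] len 0.0996 yaw -1.1
rootsR A [ 0.6636 -0.2404] B [ 0.663  -0.3406] mid [ 0.6633 -0.2905] len 0.1002 yaw -0.3
hungheel A [0.5952 0.3877] B [0.5979 0.3054] mid [0.5966 0.3465] len 0.0823 yaw 1.9
hungsole A [ 0.6148 -0.0977] B [ 0.6143 -0.1816] mid [ 0.6145 -0.1397] len 0.0839 yaw -0.4
mallethead front A [0.3609 0.0358] B [ 0.3589 -0.0293] mid [0.3599 0.0032] len 0.0651 yaw -1.8
mallethead back A [0.4173 0.0309] B [ 0.413 -0.032] mid [ 0.4151 -0.0005] len 0.0630 yaw -3.9
handle A [0.4194 0.0098] B [ 0.4189 -0.0124] mid [ 0.4192 -0.0013] len 0.0222 yaw -1.1
handle end A [0.5536 0.0019] B [ 0.5532 -0.0198] mid [ 0.5534 -0.0089] len 0.0217 yaw -1.1
rest far A [0.6617 0.0405] B [ 0.6568 -0.0506] mid [ 0.6593 -0.005 ] len 0.0912 yaw -3.1
rest lip A [0.5695 0.0442] B [ 0.56   -0.0451] mid [ 0.5648 -0.0005] len 0.0899 yaw -6.1
```

Request:
carry_out(linear=[[0.02,-0.07,0],[0.02,-0.07,0],[0.02,-0.07,0],[0.02,-0.07,0],[0.02,-0.07,0],[0.02,-0.07,0],[0.02,-0.07,0],[0.02,-0.07,0]], angular=[[0,0,-1],[0,0,-1],[0,0,-1],[0,0,-1],[0,0,-1],[0,0,-1],[0,0,-1],[0,0,-1]], hand=[0.5,0.5,0.5,0.5,0.5,0.5,0.5,0.5], force=80)

```text
clock: 0.77
position: [0.2605, 0.2641, 0.4044]
ee_rot: [0.0, 0.463, 0.886, -0.0]
contact_force: [0.7, 0.6, 0.0]
width: 0.0431
gripper_force: 0.0
```

Request:
carry_out(linear=[[0.02,-0.07,0],[0.02,-0.07,0],[0.02,-0.07,0],[0.02,-0.07,0],[0.02,-0.07,0],[0.02,-0.07,0],[0.02,-0.07,0],[0.02,-0.07,0]], angular=[[0,0,-1],[0,0,-1],[0,0,-1],[0,0,-1],[0,0,-1],[0,0,0],[0,0,0],[0,0,0]], hand=[0.5,0.5,0.5,0.5,0.5,0.5,0.5,0.5])

```text
clock: 1.43
position: [0.3404, -0.0159, 0.4047]
ee_rot: [0.0, 0.629, 0.777, 0.0]
contact_force: [0.4, 0.2, 0.7]
width: 0.0423
gripper_force: 0.0
```

Request:
carry_out(linear=[[0.02,-0.07,0],[0.02,-0.07,0],[0.02,-0.07,0],[0,0,0],[0,0,0]], angular=[[0,0,0],[0,0,0],[0,0,0],[0,0,0],[0,0,0]], hand=[0.5,0.5,0.5,0.5,0.5])

```text
clock: 1.85
position: [0.371, -0.1207, 0.4042]
ee_rot: [-0.001, 0.63, 0.776, -0.0]
contact_force: [-0.0, 0.7, 0.1]
width: 0.0426
gripper_force: 0.0
```

Request:
carry_out(linear=[[0.023,-0.079,0],[0,0,-0.07],[0,0,-0.07],[0,0,-0.07],[0,0,-0.058],[0,0,-0.04],[0,0,0],[0,0,0]], angular=[[0,0,0],[0,0,0],[0,0,0],[0,0,0],[0,0,0],[0,0,0],[0,0,0],[0,0,0]], hand=[0.5,0.5,0.5,0.5,0.5,0.5,0.5,0.3])

```text
clock: 2.52
position: [0.3818, -0.1573, 0.2503]
ee_rot: [-0.002, 0.628, 0.778, -0.0]
contact_force: [0.4, 0.4, -0.5]
width: 0.0318
gripper_force: 0.0
```

Request:
carry_out(linear=[[0,0,0],[0,0,0],[0,0,0],[0,0,0],[0,0,0],[0,0,0]], angular=[[0,0,0],[0,0,0],[0,0,0],[0,0,0],[0,0,0],[0,0,0]], hand=[0,0,0,0,0,0])

```text
clock: 3.02
position: [0.3828, -0.1587, 0.2523]
ee_rot: [0.001, 0.629, 0.778, 0.0]
contact_force: [0.0, 1.6, 7.6]
width: 0.0068
gripper_force: 78.6
```

Request:
carry_out(linear=[[0,0,0.02],[0,0,0.03],[0,0,0.03],[0,0,0.02],[0,0,0],[0,0,0]], angular=[[0,0,0],[0,0,0],[0,0,0],[0,0,0],[0,0,0],[0,0,0]], hand=[0,0,0,0,0,0])

```text
clock: 3.52
position: [0.3822, -0.1586, 0.3011]
ee_rot: [0.001, 0.629, 0.778, 0.0]
contact_force: [-0.1, 1.0, -3.8]
width: 0.0074
gripper_force: 78.6
```

Run:
```python
from h import *
a=snap('top','t1.png')[110:300,140:440];b=snap('scene','s1.png')[150:350,100:400]
cv2.imwrite('pics/c1.png',np.vstack([cv2.resize(a,(480,300)),cv2.resize(b,(480,300))])[:,:,::-1])
```

```text
(no output)
```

View pics/c1.png

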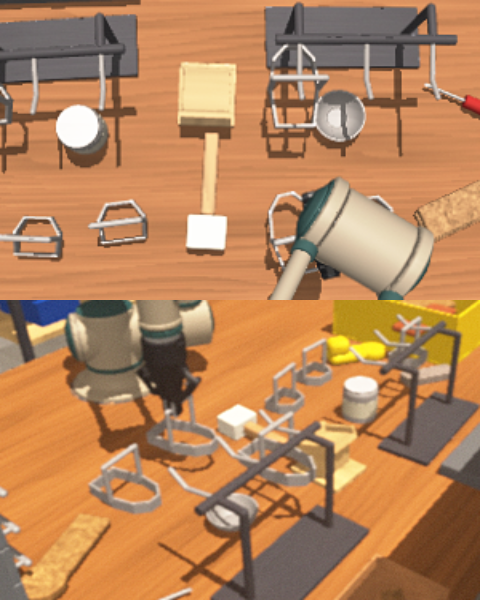

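Request:
carry_out(linear=[[0,0,0.03],[0,0,0.045],[0,0,0.045],[0,0,0.045],[0,-0.04,0],[0,-0.06,0],[0,-0.06,0],[0,-0.043,0]], angular=[[0,0,0],[0,0,0],[0,0,0],[0,0,0],[0,0,-0.68],[0,0,-0.68],[0,0,-0.68],[0,0,-0.68]], hand=[0,0,0,0,0,0,0,0])

```text
clock: 4.28
position: [0.3821, -0.262, 0.3824]
ee_rot: [-0.0, 0.71, 0.704, -0.001]
contact_force: [0.3, -0.1, -4.1]
width: 0.0074
gripper_force: 78.5
```

Request:
carry_out(linear=[[0.03,0,0],[0.06,0,0],[0.06,0,0],[0.06,0,0],[0.05,0,0],[0.036,0,0],[0,0,0],[0,0,0]], angular=[[0,0,0],[0,0,0],[0,0,0],[0,0,0],[0,0,0],[0,0,0],[0,0,0],[0,0,0]], hand=[0,0,0,0,0,0,0,0])

```text
clock: 4.95
position: [0.5311, -0.2596, 0.3812]
ee_rot: [-0.002, 0.709, 0.705, -0.0]
contact_force: [-0.9, 0.4, -3.5]
width: 0.0072
gripper_force: 78.6
```

Run:
```python
from h import *
a=snap('top','t2.png')[110:300,140:440];b=snap('scene','s2.png')[200:360,140:360]
cv2.imwrite('pics/c2.png',cv2.resize(b,(770,560),interpolation=cv2.INTER_CUBIC)[:,:,::-1])
s=manip.get_state();print(s['position'],s['contact_force'],s['width'])
```

```text
[ 0.52975858 -0.25966458  0.38191429] [-0.1242926  -0.88300322 -3.36698743] 0.007258520508428011
```

View pics/c2.png

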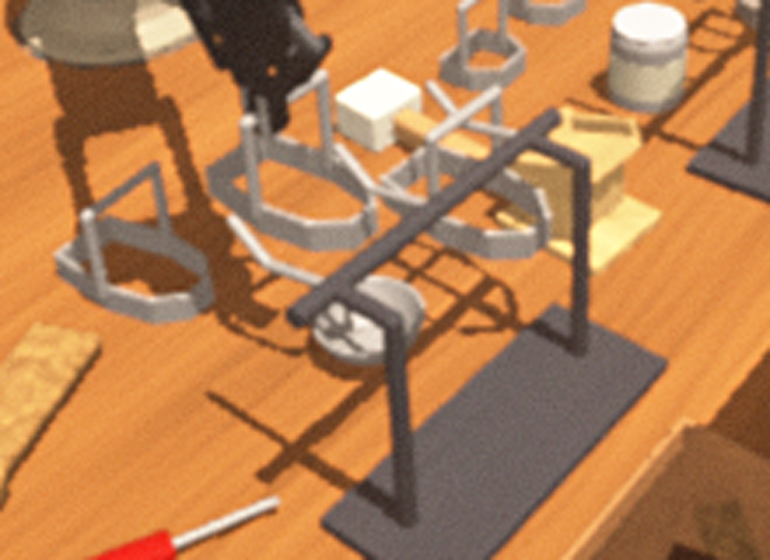

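The die hangs level in the gripper. Its bar corners in the crop (×3.5, origin 140,200) are at about (249,122) and (322,78), with the hook-1 tip to the right of it at about (340,150).

Run:
```python
from h import *
for z in(.222,.228,.234):
  print(z,[((proj('scene',(.53,y,z))-[140,200])*3.5).round() for y in(-.278,-.202)])
print([((proj('scene',p)-[140,200])*3.5).round() for p in((.583,-.24,.202),(.613,-.24,.18),(.583,-.34,.202))])
```

```text
0.222 [array([247., 127.]), array([323.,  79.])]
0.228 [array([246., 120.]), array([322.,  72.])]
0.234 [array([245., 113.]), array([321.,  65.])]
[array([342., 151.]), array([376., 191.]), array([238., 224.])]
```

Request:
carry_out(linear=[[0.03,0,0],[0.04,0,0],[0.04,0,0],[0.035,0,0],[0.02,0,0],[0,0,0],[0,0,0],[0,0,0]], angular=[[0,0,0],[0,0,0],[0,0,0],[0,0,0],[0,0,0],[0,0,0],[0,0,0],[0,0,0]], hand=[0,0,0,0,0,0,0,0])

```text
clock: 5.72
position: [0.6115, -0.2601, 0.383]
ee_rot: [-0.001, 0.71, 0.705, -0.001]
contact_force: [-0.5, -0.3, -4.8]
width: 0.0072
gripper_force: 78.6
```

Request:
carry_out(linear=[[0,0,-0.015],[0,0,-0.015],[0,0,-0.015],[0,0,-0.01],[0,0,-0.008],[0,0,0],[0,0,0]], angular=[[0,0,0],[0,0,0],[0,0,0],[0,0,0],[0,0,0],[0,0,0],[0,0,0]], hand=[0,0,0,0,0,0,0])

```text
clock: 6.3
position: [0.6128, -0.2601, 0.3513]
ee_rot: [-0.0, 0.709, 0.705, -0.0]
contact_force: [0.1, 0.4, -3.2]
width: 0.0069
gripper_force: 78.6
```

Request:
carry_out(linear=[[0,0,-0.004],[0,0,-0.003],[0,0,0],[0,0,0]], angular=[[0,0,0],[0,0,0],[0,0,0],[0,0,0]], hand=[0,0,0,0])

```text
clock: 6.63
position: [0.6128, -0.2601, 0.3483]
ee_rot: [0.0, 0.709, 0.705, 0.0]
contact_force: [-0.0, -0.3, -2.9]
width: 0.0073
gripper_force: 78.6
```

Request:
carry_out(linear=[[0,0,0],[0,0,0],[0,0,0],[0,0,0],[0,0,0],[0,0,0],[0,0,0]], angular=[[0,0,0],[0,0,0],[0,0,0],[0,0,0],[0,0,0],[0,0,0],[0,0,0]], hand=[0.15,0.2,0.3,0.35,0.35,0.35,0.35])

```text
clock: 7.22
position: [0.6128, -0.2602, 0.3483]
ee_rot: [0.0, 0.709, 0.705, 0.0]
contact_force: [0.2, 0.0, -0.8]
width: 0.0299
gripper_force: 0.0
```

Request:
carry_out(linear=[[0,0,0.02],[0,0,0.03],[0,0,0.05],[0,0,0.05],[-0.05,0,0],[-0.06,0,0],[-0.06,0,0],[0,0,0]], angular=[[0,0,0],[0,0,0],[0,0,0],[0,0,0],[0,0,0],[0,0,0],[0,0,0],[0,0,0]], hand=[0.4,0.4,0.4,0.4,0.4,0.4,0.5,0.5])

```text
clock: 7.88
position: [0.5232, -0.2594, 0.4245]
ee_rot: [-0.002, 0.71, 0.704, -0.001]
contact_force: [-0.0, 0.6, -0.0]
width: 0.0426
gripper_force: 0.0
```

Run:
```python
from h import *
a=snap('top','t3.png')[110:290,140:450];b=snap('scene','s3.png')[150:350,130:400]
cv2.imwrite('pics/c3.png',np.vstack([cv2.resize(a,(480,279)),cv2.resize(b,(432,320)) if 0 else cv2.resize(b,(480,320))])[:,:,::-1])
```

```text
(no output)
```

View pics/c3.png

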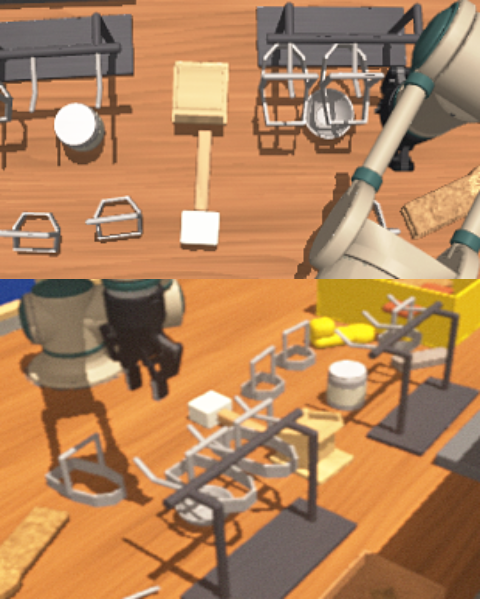

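The first sole hangs on hook 1, level and beside the already-hung one. I'll check that nothing else has moved.

```bash
cat > chk.py <<'E'
from h import *
import sys
OB={'sole2':(.3715,-.28),'heel1':(.382,.285),'heel2':(.405,.143),'mallet':(.40,0),'can':None}
def chk(tag):
    for n in('top','scene'):
        im=snap(n,n+tag+'.png').astype(int); r=cv2.imread(f'pics/{n}0.png')[:,:,::-1].astype(int)
        out=[]
        for k,p in OB.items():
            if p is None: continue
            u,v=proj(n,(*p,.04)).astype(int); w=18
            d=np.abs(im[v-w:v+w,u-w:u+w]-r[v-w:v+w,u-w:u+w]).max(2)
            out.append((k,int((d>60).sum())))
        print(n,out)
    s=manip.get_state();print(s['clock'],s['position'].round(4),s['ee_rot'].round(3),s['width'].round(4))
chk(sys.argv[1])
E
python3 chk.py a
```

```text
top [('sole2', 850), ('heel1', 0), ('heel2', 0), ('mallet', 0)]
scene [('sole2', 501), ('heel1', 0), ('heel2', 0), ('mallet', 17)]Traceback (most recent call last):
  File "chk.py", line 15, in <module>
    chk(sys.argv[1])
    ~~~^^^^^^^^^^^^^
  File "chk.py", line 14, in chk
    s=manip.get_state();print(s['clock'],s['position'].round(4),s['ee_rot'].round(3),s['width'].round(4))
                                                                                     ^^^^^^^^^^^^^^^^
AttributeError: 'float' object has no attribute 'round'
```

```bash
sed -i "s/s\['width'\].round(4)/s['width']/" chk.py
python3 - <<'E'
from h import *
a=np.radians(7);y=np.array([-np.sin(a),np.cos(a)])
for s in(-.038,.038): print(proj('scene',(*(np.array([.3715,-.28])+s*y),.095)))
A=cv2.imread('pics/scene0.png')[220:320,140:260];B=cv2.imread('pics/s3.png')[220:320,140:260]
cv2.imwrite('pics/d.png',cv2.resize(np.hstack([A,B]),None,fx=3,fy=3)); print(manip.get_state()['position'],manip.get_state()['ee_rot'])
E
```

```text
[166.17177527 261.93467568]
[185.19500858 247.43276617]
[ 0.52848688 -0.2603396   0.42396859] [1.02229595e-03 7.09446201e-01 7.04758705e-01 4.58284001e-04]
```

View pics/d.png

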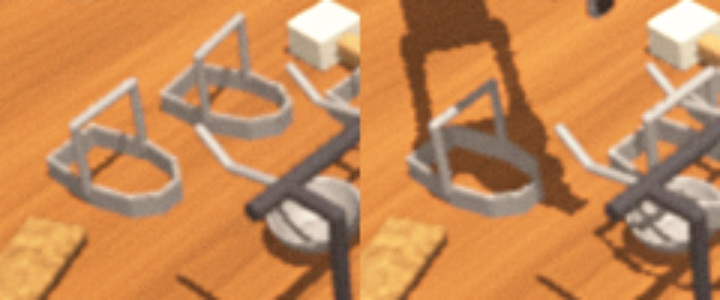

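Sole 2 hasn't moved; only a shadow fell across it. I'll grasp it now.

Request:
carry_out(linear=[[-0.062,-0.0166,0],[-0.062,-0.0166,0],[-0.062,-0.0166,0],[-0.062,-0.0166,0],[-0.061,-0.0166,0],[0,0,0],[0,0,0]], angular=[[0,0,0.32],[0,0,0.32],[0,0,0.32],[0,0,0.32],[0,0,0.32],[0,0,0],[0,0,0]], hand=[0.5,0.5,0.5,0.5,0.5,0.5,0.5])

```text
clock: 8.67
position: [0.3733, -0.3024, 0.4236]
ee_rot: [0.001, 0.664, 0.748, 0.0]
contact_force: [-0.7, -0.6, 0.3]
width: 0.0427
gripper_force: 0.0
```

Request:
carry_out(linear=[[0,0,-0.07],[0,0,-0.07],[0,0,-0.07],[0,0,-0.06],[0,0,-0.05],[0,0,-0.028],[0,0,0],[0,0,0]], angular=[[0,0,0],[0,0,0],[0,0,0],[0,0,0],[0,0,0],[0,0,0],[0,0,0],[0,0,0]], hand=[0.5,0.5,0.5,0.5,0.5,0.5,0.5,0.3])

```text
clock: 9.33
position: [0.3748, -0.3018, 0.2486]
ee_rot: [-0.0, 0.663, 0.749, 0.0]
contact_force: [0.3, -0.2, 0.0]
width: 0.032
gripper_force: 0.0
```

Request:
carry_out(linear=[[0,0,0],[0,0,0],[0,0,0],[0,0,0],[0,0,0],[0,0,0]], angular=[[0,0,0],[0,0,0],[0,0,0],[0,0,0],[0,0,0],[0,0,0]], hand=[0,0,0,0,0,0])

```text
clock: 9.83
position: [0.3741, -0.3023, 0.2506]
ee_rot: [0.002, 0.663, 0.749, 0.0]
contact_force: [1.7, 0.0, 7.0]
width: 0.0075
gripper_force: 78.6
```

Request:
carry_out(linear=[[0,0,0.02],[0,0,0.03],[0,0,0.05],[0,0,0.06],[0,0,0.06],[0,0,0.05],[0,0,0],[0,0,0]], angular=[[0,0,0],[0,0,0],[0,0,0],[0,0,0],[0,0,0],[0,0,0],[0,0,0],[0,0,0]], hand=[0,0,0,0,0,0,0,0])

```text
clock: 10.5
position: [0.373, -0.3015, 0.3845]
ee_rot: [0.001, 0.663, 0.749, -0.0]
contact_force: [-0.5, 0.7, -3.9]
width: 0.0073
gripper_force: 78.5
```

Request:
carry_out(linear=[[0,-0.03,0],[0,-0.03,0],[0,-0.03,0],[0.02,-0.03,0],[0.06,0,0],[0.06,0,0],[0.06,0,0],[0.06,0,0]], angular=[[0,0,-0.41],[0,0,-0.41],[0,0,-0.41],[0,0,-0.41],[0,0,0],[0,0,0],[0,0,0],[0,0,0]], hand=[0,0,0,0,0,0,0,0])

```text
clock: 11.17
position: [0.5044, -0.3636, 0.3822]
ee_rot: [-0.001, 0.712, 0.702, -0.0]
contact_force: [-0.6, -0.2, -2.6]
width: 0.0075
gripper_force: 78.5
```

Request:
carry_out(linear=[[0.038,0,0],[0.016,0,0],[0,0,0],[0,0,0]], angular=[[0,0,0],[0,0,0],[0,0,0],[0,0,0]], hand=[0,0,0,0])

```text
clock: 11.5
position: [0.5297, -0.3625, 0.3826]
ee_rot: [-0.002, 0.711, 0.703, -0.001]
contact_force: [-0.5, 0.6, -2.8]
width: 0.0073
gripper_force: 78.6
```

```bash
python3 chk.py b
python3 - <<'E'
from h import *
b=cv2.imread('pics/sceneb.png')[200:340,110:310]
cv2.imwrite('pics/c4.png',cv2.resize(b,None,fx=4,fy=4,interpolation=cv2.INTER_CUBIC))
for z in(.222,.228):
  print(z,[((proj('scene',(.53,y,z))-[110,200])*4).round() for y in(-.378,-.302)])
print([((proj('scene',p)-[110,200])*4).round() for p in((.583,-.34,.202),(.612,-.34,.18))])
E
```

```text
top [('sole2', 675), ('heel1', 0), ('heel2', 0), ('mallet', 0)]
scene [('sole2', 819), ('heel1', 0), ('heel2', 0), ('mallet', 18)]
11.6 [ 0.529  -0.3622  0.3836] [-0.001  0.711  0.703 -0.   ] 0.006904493517147975
0.222 [array([274., 228.]), array([373., 164.])]
0.228 [array([272., 219.]), array([372., 156.])]
[array([392., 256.]), array([432., 305.])]
```

View pics/c4.png

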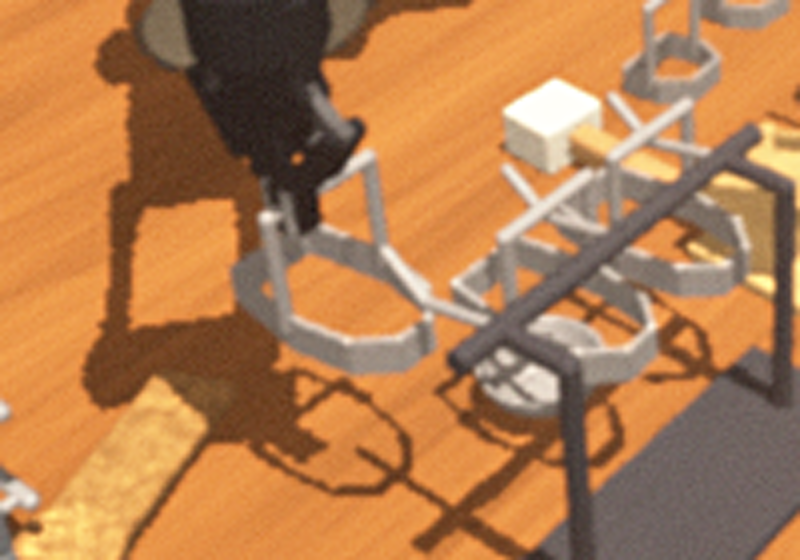

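Bar corners at (271,217) and (371,157) match the prediction, so I'll go onto hook 0.

Request:
carry_out(linear=[[0.03,0,0],[0.04,0,0],[0.04,0,0],[0.034,0,0],[0.02,0,0],[0,0,0],[0,0,0]], angular=[[0,0,0],[0,0,0],[0,0,0],[0,0,0],[0,0,0],[0,0,0],[0,0,0]], hand=[0,0,0,0,0,0,0])

```text
clock: 12.18
position: [0.6114, -0.3618, 0.384]
ee_rot: [-0.001, 0.711, 0.704, -0.001]
contact_force: [-0.7, 0.8, -2.9]
width: 0.0073
gripper_force: 78.6
```

Request:
carry_out(linear=[[0,0,-0.015],[0,0,-0.015],[0,0,-0.015],[0,0,-0.015],[0,0,-0.01],[0,0,0],[0,0,0],[0,0,0]], angular=[[0,0,0],[0,0,0],[0,0,0],[0,0,0],[0,0,0],[0,0,0],[0,0,0],[0,0,0]], hand=[0,0,0,0,0,0,0,0])

```text
clock: 12.85
position: [0.6124, -0.3618, 0.3494]
ee_rot: [0.0, 0.711, 0.704, 0.0]
contact_force: [0.3, 0.4, -2.9]
width: 0.0072
gripper_force: 78.5
```

Request:
carry_out(linear=[[0,0,0],[0,0,0],[0,0,0],[0,0,0],[0,0,0],[0,0,0],[0,0,0]], angular=[[0,0,0],[0,0,0],[0,0,0],[0,0,0],[0,0,0],[0,0,0],[0,0,0]], hand=[0.15,0.2,0.3,0.35,0.35,0.35,0.35])

```text
clock: 13.43
position: [0.6123, -0.3616, 0.3494]
ee_rot: [0.0, 0.711, 0.704, 0.0]
contact_force: [0.2, 0.2, -0.1]
width: 0.03
gripper_force: 0.0
```

Request:
carry_out(linear=[[0,0,0.02],[0,0,0.03],[0,0,0.05],[0,0,0.05],[-0.05,0,0.03],[-0.06,0,0],[-0.06,0,0],[-0.06,0,0]], angular=[[0,0,0],[0,0,0],[0,0,0],[0,0,0],[0,0,0],[0,0,0],[0,0,0],[0,0,0]], hand=[0.4,0.4,0.4,0.4,0.4,0.4,0.5,0.5])

```text
clock: 14.1
position: [0.4962, -0.3614, 0.4405]
ee_rot: [0.001, 0.71, 0.704, -0.0]
contact_force: [0.3, 0.3, 1.3]
width: 0.0425
gripper_force: 0.0
```

```bash
python3 chk.py c
```

```text
top [('sole2', 570), ('heel1', 0), ('heel2', 0), ('mallet', 0)]
scene [('sole2', 634), ('heel1', 0), ('heel2', 0), ('mallet', 18)]
14.2 [ 0.4936 -0.3612  0.4409] [-0.001  0.711  0.703 -0.001] 0.04245243944364156
```

Request:
carry_out(linear=[[-0.014,0.078,0],[-0.014,0.078,0],[-0.014,0.078,0],[-0.014,0.078,0],[-0.014,0.078,0],[-0.014,0.078,0],[-0.014,0.078,0],[-0.014,0.078,0]], angular=[[0,0,-0.41],[0,0,0],[0,0,0],[0,0,0],[0,0,0],[0,0,0],[0,0,0],[0,0,0]], hand=[0.5,0.5,0.5,0.5,0.5,0.5,0.5,0.5])

```text
clock: 14.87
position: [0.4412, -0.0478, 0.4402]
ee_rot: [0.001, 0.722, 0.692, 0.001]
contact_force: [1.2, -0.0, -0.1]
width: 0.0429
gripper_force: 0.0
```

Request:
carry_out(linear=[[-0.014,0.078,0],[-0.014,0.078,0],[-0.014,0.078,0],[-0.014,0.078,0],[-0.014,0.078,0],[-0.014,0.078,0],[-0.014,0.078,0],[0,0,0]], angular=[[0,0,0],[0,0,0],[0,0,0],[0,0,0],[0,0,0],[0,0,0],[0,0,0],[0,0,0]], hand=[0.5,0.5,0.5,0.5,0.5,0.5,0.5,0.5])

```text
clock: 15.53
position: [0.391, 0.2296, 0.4402]
ee_rot: [-0.002, 0.719, 0.695, 0.002]
contact_force: [-0.0, -0.8, 0.1]
width: 0.0426
gripper_force: 0.0
```

```bash
python3 chk.py d
python3 - <<'E'
from h import *
b=cv2.imread('pics/scened.png')[140:340,110:400]; a=cv2.imread('pics/topd.png')[110:300,130:440]
cv2.imwrite('pics/c5.png',np.vstack([cv2.resize(a,(490,300)),cv2.resize(b,(490,300))]))
E
```

```text
top [('sole2', 506), ('heel1', 573), ('heel2', 0), ('mallet', 0)]
scene [('sole2', 583), ('heel1', 4), ('heel2', 127), ('mallet', 17)]
15.6333 [0.3921 0.2251 0.4398] [0.    0.72  0.693 0.   ] 0.042601659476147115
```

View pics/c5.png

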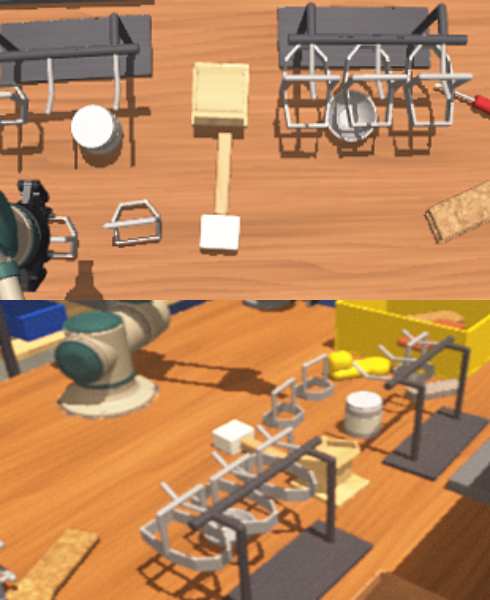

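Request:
carry_out(linear=[[-0.0214,0.0766,0],[0,0,-0.07],[0,0,-0.07],[0,0,-0.07],[0,0,-0.07],[0,0,-0.06],[0,0,-0.04],[0,0,0]], angular=[[0,0,0],[0,0,0],[0,0,0],[0,0,0],[0,0,0],[0,0,0],[0,0,0],[0,0,0]], hand=[0.5,0.5,0.5,0.5,0.5,0.5,0.5,0.5])

```text
clock: 16.3
position: [0.3809, 0.2596, 0.2458]
ee_rot: [-0.001, 0.723, 0.691, -0.004]
contact_force: [-0.1, 0.0, -0.5]
width: 0.0427
gripper_force: 0.0
```

Request:
carry_out(linear=[[0,0,0],[0,0,0],[0,0,0],[0,0,0],[0,0,0],[0,0,0],[0,0,0]], angular=[[0,0,0],[0,0,0],[0,0,0],[0,0,0],[0,0,0],[0,0,0],[0,0,0]], hand=[0.3,0,0,0,0,0,0])

```text
clock: 16.88
position: [0.3823, 0.2616, 0.2508]
ee_rot: [0.001, 0.722, 0.692, 0.001]
contact_force: [1.1, -2.9, 6.8]
width: 0.0078
gripper_force: 78.3
```

Request:
carry_out(linear=[[0,0,0.02],[0,0,0.03],[0,0,0.05],[0,0,0.06],[0,0,0.06],[0,0,0.05],[0,0,0],[0,0,0]], angular=[[0,0,0],[0,0,0],[0,0,0],[0,0,0],[0,0,0],[0,0,0],[0,0,0],[0,0,0]], hand=[0,0,0,0,0,0,0,0])

```text
clock: 17.55
position: [0.3815, 0.2618, 0.3852]
ee_rot: [0.0, 0.722, 0.692, 0.001]
contact_force: [-0.1, 0.0, -4.2]
width: 0.0074
gripper_force: 78.6
```

```bash
python3 chk.py e
```

```text
top [('sole2', 503), ('heel1', 788), ('heel2', 0), ('mallet', 0)]
scene [('sole2', 584), ('heel1', 319), ('heel2', 224), ('mallet', 17)]
17.65 [0.3807 0.2614 0.3828] [-0.     0.722  0.692 -0.001] 0.007573450603318134
```

Request:
carry_out(linear=[[0,-0.018,0],[0,-0.018,0],[0,-0.018,0],[0.02,-0.018,0],[0.05,0,0],[0.06,0,0],[0.06,0,0],[0.04,0,0]], angular=[[0,0,0.25],[0,0,0.25],[0,0,0.25],[0,0,0.25],[0,0,0],[0,0,0],[0,0,0],[0,0,0]], hand=[0,0,0,0,0,0,0,0])

```text
clock: 18.32
position: [0.4987, 0.2254, 0.3818]
ee_rot: [-0.0, 0.694, 0.72, -0.001]
contact_force: [-0.1, 0.7, -2.0]
width: 0.0075
gripper_force: 78.6
```

Request:
carry_out(linear=[[0.03,0,0],[0.012,0,0],[0,0,0],[0,0,0]], angular=[[0,0,0],[0,0,0],[0,0,0],[0,0,0]], hand=[0,0,0,0])

```text
clock: 18.65
position: [0.5167, 0.2256, 0.3826]
ee_rot: [-0.001, 0.694, 0.72, -0.002]
contact_force: [-0.7, 0.4, -3.4]
width: 0.0078
gripper_force: 78.5
```

```bash
python3 chk.py f
python3 - <<'E'
from h import *
b=cv2.imread('pics/scenef.png')[120:270,260:420]
cv2.imwrite('pics/c6.png',cv2.resize(b,None,fx=4,fy=4,interpolation=cv2.INTER_CUBIC))
for z in(.222,.228):
  print(z,[((proj('scene',(x,y,z))-[260,120])*4).round() for x,y in((.5185,.211),(.516,.287))])
print([((proj('scene',p)-[260,120])*4).round() for p in((.571,.249,.202),(.601,.25,.18))])
E
```

```text
top [('sole2', 503), ('heel1', 736), ('heel2', 62), ('mallet', 0)]
scene [('sole2', 586), ('heel1', 456), ('heel2', 315), ('mallet', 17)]
18.75 [0.5163 0.2257 0.3835] [-0.001  0.694  0.72  -0.001] 0.007564879006034882
0.222 [array([227., 184.]), array([273., 153.])]
0.228 [array([227., 178.]), array([273., 147.])]
[array([304., 206.]), array([335., 239.])]
```

View pics/c6.png

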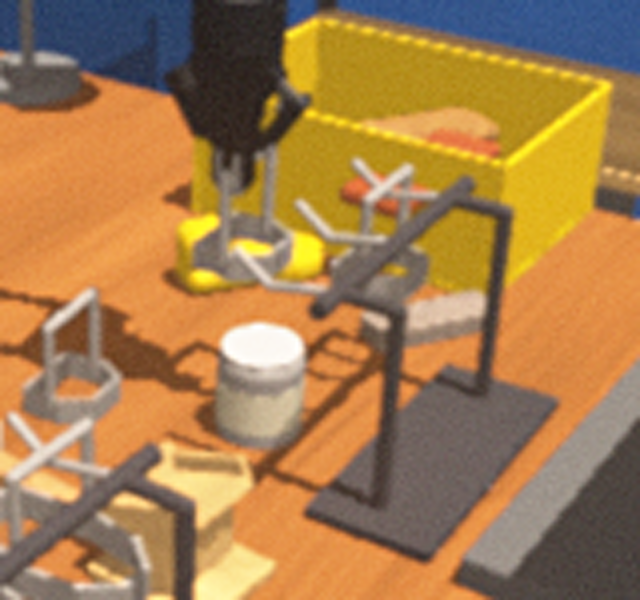

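The bar (about (224,172) to (270,147)) and the hook-1 tip (300,205) are where predicted, so I'll hang it.

Request:
carry_out(linear=[[0.03,0,0],[0.04,0,0],[0.04,0,0],[0.038,0,0],[0.022,0,0],[0,0,0],[0,0,0]], angular=[[0,0,0],[0,0,0],[0,0,0],[0,0,0],[0,0,0],[0,0,0],[0,0,0]], hand=[0,0,0,0,0,0,0])

```text
clock: 19.33
position: [0.6018, 0.2257, 0.3839]
ee_rot: [-0.001, 0.694, 0.72, -0.001]
contact_force: [-0.1, -0.9, -2.9]
width: 0.0077
gripper_force: 78.6
```

Request:
carry_out(linear=[[0,0,-0.015],[0,0,-0.015],[0,0,-0.015],[0,0,-0.015],[0,0,-0.01],[0,0,0],[0,0,0],[0,0,0]], angular=[[0,0,0],[0,0,0],[0,0,0],[0,0,0],[0,0,0],[0,0,0],[0,0,0],[0,0,0]], hand=[0,0,0,0,0,0,0,0])

```text
clock: 20.0
position: [0.6027, 0.2257, 0.3494]
ee_rot: [0.0, 0.694, 0.72, 0.0]
contact_force: [-0.4, 0.1, -3.4]
width: 0.0074
gripper_force: 78.6
```

Request:
carry_out(linear=[[0,0,0],[0,0,0],[0,0,0],[0,0,0],[0,0,0],[0,0,0],[0,0,0]], angular=[[0,0,0],[0,0,0],[0,0,0],[0,0,0],[0,0,0],[0,0,0],[0,0,0]], hand=[0.15,0.2,0.3,0.35,0.35,0.35,0.35])

```text
clock: 20.58
position: [0.6026, 0.2256, 0.3494]
ee_rot: [0.0, 0.694, 0.72, 0.0]
contact_force: [-0.2, 0.1, 1.0]
width: 0.0302
gripper_force: 0.0
```

Request:
carry_out(linear=[[0,0,0.02],[0,0,0.03],[0,0,0.05],[0,0,0.05],[-0.05,0,0.03],[-0.06,0,0],[-0.06,0,0],[-0.06,0,0]], angular=[[0,0,0],[0,0,0],[0,0,0],[0,0,0],[0,0,0],[0,0,0],[0,0,0],[0,0,0]], hand=[0.4,0.4,0.4,0.4,0.4,0.4,0.5,0.5])

```text
clock: 21.25
position: [0.4864, 0.2255, 0.4403]
ee_rot: [0.0, 0.694, 0.72, 0.001]
contact_force: [-0.4, -0.4, -0.3]
width: 0.0424
gripper_force: 0.0
```

```bash
python3 chk.py g;  python3 - <<'E'
from h import *
b=cv2.imread('pics/sceneg.png')[140:270,230:420]; a=cv2.imread('pics/topg.png')[110:300,85:295]
cv2.imwrite('pics/c7.png',np.vstack([cv2.resize(a,(400,362)) if 0 else cv2.resize(a,(330,299)),cv2.resize(b,(330,226))]) if 0 else np.hstack([cv2.resize(a,(400,362)),cv2.resize(b,(400,274),interpolation=cv2.INTER_CUBIC) if 0 else cv2.resize(b,(400,362))]))
E
```

```text
top [('sole2', 505), ('heel1', 615), ('heel2', 2), ('mallet', 0)]
scene [('sole2', 584), ('heel1', 370), ('heel2', 402), ('mallet', 17)]
21.35 [0.4832 0.2255 0.4406] [-0.001  0.693  0.721 -0.001] 0.04287899504992858
```

View pics/c7.png

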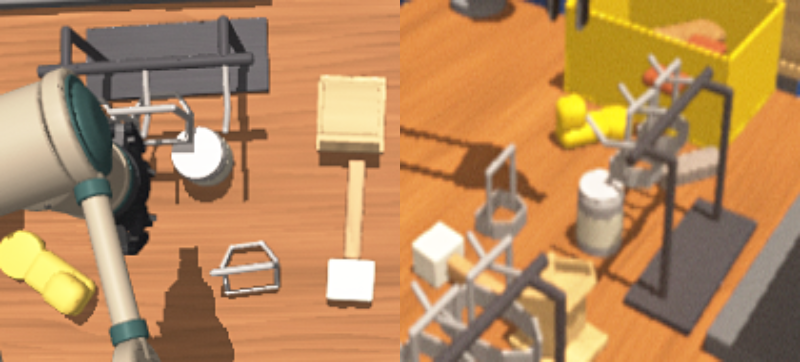

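Heel 1 hangs on hook 1. The top view shows heel 2 unmoved, so I'll take it next.

Request:
carry_out(linear=[[-0.04,-0.052,0],[-0.04,-0.052,0],[-0.04,-0.052,0],[-0.04,-0.052,0],[0,0,-0.06],[0,0,-0.06],[0,0,-0.03],[0,0,0]], angular=[[0,0,0.18],[0,0,0.18],[0,0,0.18],[0,0,0.18],[0,0,0],[0,0,0],[0,0,0],[0,0,0]], hand=[0.5,0.5,0.5,0.5,0.5,0.5,0.5,0.5])

```text
clock: 22.02
position: [0.4067, 0.1212, 0.362]
ee_rot: [-0.002, 0.673, 0.74, -0.002]
contact_force: [-0.0, -0.5, 0.2]
width: 0.0425
gripper_force: 0.0
```

Request:
carry_out(linear=[[0,0,0],[0,0,0]], angular=[[0,0,0],[0,0,0]], hand=[0.5,0.5])

```text
clock: 22.18
position: [0.4087, 0.1218, 0.3656]
ee_rot: [0.001, 0.673, 0.74, 0.001]
contact_force: [1.2, -0.4, -1.2]
width: 0.0426
gripper_force: 0.0
```

Request:
carry_out(linear=[[-0.003,0,-0.06],[0,0,-0.06],[0,0,-0.06],[0,0,-0.051],[0,0,0],[0,0,0],[0,0,0],[0,0,0]], angular=[[0,0,0],[0,0,0],[0,0,0],[0,0,0],[0,0,0],[0,0,0],[0,0,0],[0,0,0]], hand=[0.5,0.5,0.5,0.5,0.5,0.5,0.3,0])

```text
clock: 22.85
position: [0.4075, 0.1219, 0.2508]
ee_rot: [0.002, 0.673, 0.74, 0.002]
contact_force: [0.1, -0.3, 0.8]
width: 0.0195
gripper_force: 0.0
```

Request:
carry_out(linear=[[0,0,0],[0,0,0],[0,0,0],[0,0,0],[0,0,0]], angular=[[0,0,0],[0,0,0],[0,0,0],[0,0,0],[0,0,0]], hand=[0,0,0,0,0])

```text
clock: 23.27
position: [0.4067, 0.1219, 0.2505]
ee_rot: [0.001, 0.673, 0.74, 0.002]
contact_force: [-0.9, 1.5, 6.5]
width: 0.0071
gripper_force: 78.1
```

Request:
carry_out(linear=[[0,0,0.02],[0,0,0.03],[0,0,0.05],[0,0,0.06],[0,0,0.06],[0,0,0.05],[0,0,0],[0,0,0]], angular=[[0,0,0],[0,0,0],[0,0,0],[0,0,0],[0,0,0],[0,0,0],[0,0,0],[0,0,0]], hand=[0,0,0,0,0,0,0,0])

```text
clock: 23.93
position: [0.4061, 0.1217, 0.3853]
ee_rot: [0.001, 0.673, 0.74, 0.002]
contact_force: [-1.1, -0.0, -2.3]
width: 0.0072
gripper_force: 78.5
```

```bash
python3 chk.py h
```

```text
top [('sole2', 496), ('heel1', 950), ('heel2', 876), ('mallet', 0)]
scene [('sole2', 581), ('heel1', 484), ('heel2', 491), ('mallet', 267)]
24.0333 [0.4053 0.1215 0.3829] [-0.001  0.673  0.74  -0.001] 0.007223306114969217
```

Request:
carry_out(linear=[[0.03,0.0026,0],[0.05,0.0026,0],[0.06,0.0026,0],[0.05,0.0026,0],[0.028,0,0],[0.01,0,0],[0,0,0],[0,0,0]], angular=[[0,0,-0.185],[0,0,-0.185],[0,0,-0.185],[0,0,-0.185],[0,0,0],[0,0,0],[0,0,0],[0,0,0]], hand=[0,0,0,0,0,0,0,0])

```text
clock: 24.7
position: [0.5191, 0.1268, 0.3822]
ee_rot: [-0.001, 0.694, 0.72, -0.002]
contact_force: [-0.0, -0.3, -1.8]
width: 0.0065
gripper_force: 78.4
```

```bash
python3 chk.py i
python3 - <<'E'
from h import *
b=cv2.imread('pics/scenei.png')[140:270,230:390]
cv2.imwrite('pics/c8.png',cv2.resize(b,None,fx=4,fy=4,interpolation=cv2.INTER_CUBIC))
for z in(.222,.228):
  print(z,[((proj('scene',(x,y,z))-[230,140])*4).round() for x,y in((.5215,.110),(.519,.186))])
print([((proj('scene',p)-[230,140])*4).round() for p in((.575,.148,.202),(.605,.149,.18))])
E
```

```text
top [('sole2', 489), ('heel1', 564), ('heel2', 875), ('mallet', 0)]
scene [('sole2', 586), ('heel1', 458), ('heel2', 646), ('mallet', 268)]
24.8 [0.5187 0.1268 0.3831] [-0.001  0.694  0.72  -0.001] 0.007422765463010252
0.222 [array([279., 150.]), array([330., 115.])]
0.228 [array([279., 143.]), array([330., 108.])]
[array([362., 173.]), array([394., 208.])]
```

View pics/c8.png

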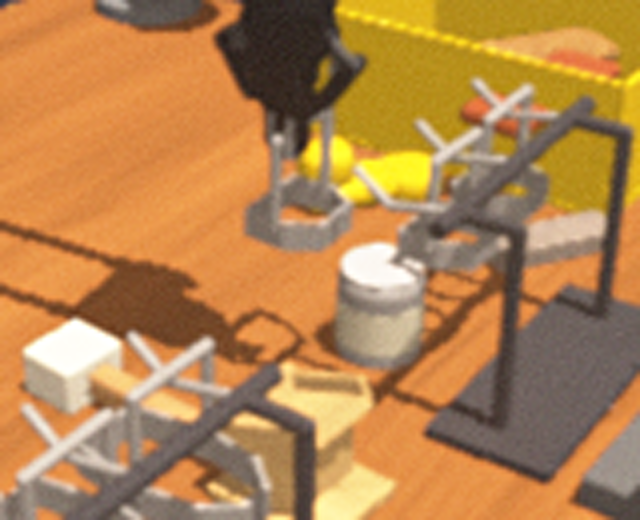

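The bar ((278,138) to (328,108)) and the hook-0 tip (358,172) line up.

Request:
carry_out(linear=[[0.03,0,0],[0.04,0,0],[0.04,0,0],[0.038,0,0],[0.022,0,0],[0,0,0],[0,0,0]], angular=[[0,0,0],[0,0,0],[0,0,0],[0,0,0],[0,0,0],[0,0,0],[0,0,0]], hand=[0,0,0,0,0,0,0])

```text
clock: 25.38
position: [0.6043, 0.1269, 0.3834]
ee_rot: [-0.001, 0.694, 0.72, -0.001]
contact_force: [-0.3, 0.5, -2.0]
width: 0.007
gripper_force: 78.4
```

Request:
carry_out(linear=[[0,0,-0.015],[0,0,-0.015],[0,0,-0.015],[0,0,-0.015],[0,0,-0.01],[0,0,0],[0,0,0],[0,0,0]], angular=[[0,0,0],[0,0,0],[0,0,0],[0,0,0],[0,0,0],[0,0,0],[0,0,0],[0,0,0]], hand=[0,0,0,0,0,0,0,0])

```text
clock: 26.05
position: [0.6052, 0.1269, 0.3489]
ee_rot: [0.0, 0.694, 0.72, 0.0]
contact_force: [0.3, -0.6, -1.6]
width: 0.0072
gripper_force: 78.5
```

Request:
carry_out(linear=[[0,0,0],[0,0,0],[0,0,0],[0,0,0],[0,0,0],[0,0,0],[0,0,0]], angular=[[0,0,0],[0,0,0],[0,0,0],[0,0,0],[0,0,0],[0,0,0],[0,0,0]], hand=[0.15,0.2,0.3,0.35,0.35,0.35,0.35])

```text
clock: 26.63
position: [0.6051, 0.1269, 0.3488]
ee_rot: [0.0, 0.694, 0.72, 0.0]
contact_force: [0.4, -0.2, 0.0]
width: 0.0296
gripper_force: 0.0
```

Request:
carry_out(linear=[[0,0,0.02],[0,0,0.03],[0,0,0.05],[0,0,0.05],[-0.05,0,0.03],[-0.06,0,0],[-0.06,0,0],[0,0,0]], angular=[[0,0,0],[0,0,0],[0,0,0],[0,0,0],[0,0,0],[0,0,0],[0,0,0],[0,0,0]], hand=[0.4,0.4,0.4,0.4,0.4,0.4,0.5,0.5])

```text
clock: 27.3
position: [0.5149, 0.127, 0.4401]
ee_rot: [-0.001, 0.694, 0.72, -0.001]
contact_force: [-0.2, -0.1, 0.5]
width: 0.0428
gripper_force: 0.0
```

```bash
python3 chk.py j; python3 m.py | tail -6
```

```text
top [('sole2', 487), ('heel1', 446), ('heel2', 784), ('mallet', 0)]
scene [('sole2', 587), ('heel1', 368), ('heel2', 620), ('mallet', 298)]
27.4 [0.5191 0.1269 0.4401] [0.001 0.694 0.72  0.001] 0.04247837181561166
mallethead front A [0.3609 0.0358] B [ 0.3589 -0.0293] mid [0.3599 0.0032] len 0.0651 yaw -1.8
mallethead back A [0.4173 0.0309] B [ 0.413 -0.032] mid [ 0.4151 -0.0005] len 0.0630 yaw -3.9
handle A [0.4194 0.0098] B [ 0.4189 -0.0124] mid [ 0.4192 -0.0013] len 0.0222 yaw -1.1
handle end A [0.5536 0.0019] B [ 0.5532 -0.0198] mid [ 0.5534 -0.0089] len 0.0217 yaw -1.1
rest far A [0.6617 0.0405] B [ 0.6568 -0.0506] mid [ 0.6593 -0.005 ] len 0.0912 yaw -3.1
rest lip A [0.5695 0.0442] B [ 0.56   -0.0451] mid [ 0.5648 -0.0005] len 0.0899 yaw -6.1
```

The mallet is unmoved. I need the rest geometry more precisely, so I'll use the last view on it, with a model overlay.

```bash
cat > r.py <<'E'
from h import *
def rest(sx,sy,yaw):
    a=np.radians(yaw);t=np.radians(20);c,s=np.cos(t),np.sin(t)
    def P(u,v,h): # along slope from seat, lateral, normal
        x=u*c-h*s; z=.072+u*s+h*c
        return (sx+x*np.cos(a)-v*np.sin(a), sy+x*np.sin(a)+v*np.cos(a), z)
    L=[]
    for v in(-.038,.038): L+= [(P(-.028,v,.0),P(.042,v,.0)),(P(-.028,v,.014),P(.042,v,.014))]
    L+=[(P(-.028,-.045,.02),P(-.028,.045,.02)),(P(.042,-.045,0),P(.042,.045,0)),(P(-.028,-.038,0),P(-.028,.038,0)),(P(.042,-.045,.014),P(.042,-.038,.014)),(P(.042,.045,.014),P(.042,.038,.014))]
    return L
if __name__=='__main__':
    out=[]
    for n,(u0,v0) in(('top',(240,148)),('scene',(275,228))):
        im=cv2.imread(f'pics/{n}0.png')[v0:v0+45,u0:u0+60]
        b=cv2.resize(im,(400,300),interpolation=cv2.INTER_CUBIC); o=b.copy()
        for p,q in rest(.615,-.0025,-3):
            f=lambda p:tuple(int(x) for x in ((proj(n,p)-[u0,v0]+.5)*6.667))
            cv2.line(o,f(p),f(q),(255,0,0),1)
        out.append(np.vstack([b,o]))
    cv2.imwrite('pics/r.png',np.hstack(out))
    g=cv2.cvtColor(cv2.imread('pics/top0.png'),cv2.COLOR_BGR2GRAY)
    print('top col 262',g[145:200,262]);
E
python3 r.py
```

```text
top col 262 [154 157 158 157 189 228 231 222 214 214 214 218 220 223 224 223 224 225
 226 226 225 225 226 227 227 229 230 230 228 227 227 226 224 224 207 200
 225 233 226 164 110 116 116 111  90  77  79  80  79  78  76  74 134 163
 162]
```

View pics/r.png

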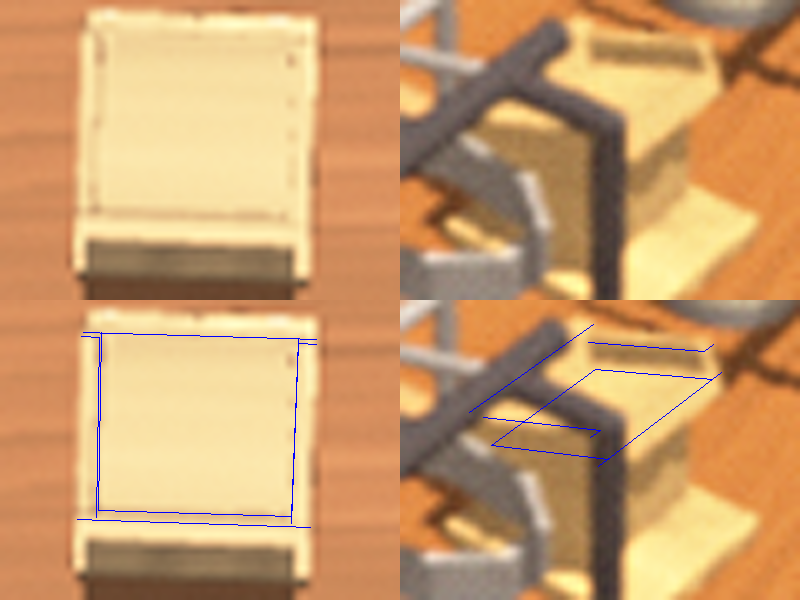

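Top panel: the inner board runs from (98,30) to (293,213), with the lip line at y≈213, which puts the seat at about x 0.616, y −0.003, yaw −2.7°. Next I'll turn above the mallet handle.

Request:
carry_out(linear=[[-0.009,-0.0162,0],[-0.009,-0.0162,0],[-0.009,-0.0162,0],[-0.009,-0.0162,0],[-0.009,-0.0162,0],[-0.009,-0.0162,0],[-0.009,-0.0162,0],[-0.009,-0.0162,0]], angular=[[0,0,0.97],[0,0,0.97],[0,0,0.97],[0,0,0.97],[0,0,0.97],[0,0,0.97],[0,0,0.97],[0,0,0.97]], hand=[0.6,0.6,0.6,0.6,0.6,0.6,0.6,0.6])

```text
clock: 28.07
position: [0.4852, 0.0615, 0.439]
ee_rot: [0.001, 0.44, 0.898, 0.0]
contact_force: [-0.0, 0.0, -0.3]
width: 0.0514
gripper_force: 0.0
```

Request:
carry_out(linear=[[-0.009,-0.0162,0],[-0.009,-0.0162,0],[-0.009,-0.0162,0],[-0.009,-0.0162,0],[-0.009,-0.0162,0],[-0.009,-0.0162,0],[-0.009,-0.0162,0],[-0.009,-0.0162,0]], angular=[[0,0,0.97],[0,0,0.97],[0,0,0.97],[0,0,0.97],[0,0,0.97],[0,0,0.97],[0,0,0.97],[0,0,0.97]], hand=[0.6,0.6,0.6,0.6,0.6,0.6,0.6,0.6])

```text
clock: 28.73
position: [0.4492, -0.0035, 0.4391]
ee_rot: [0.001, 0.144, 0.99, -0.0]
contact_force: [0.6, 1.1, -0.5]
width: 0.0516
gripper_force: 0.0
```

Request:
carry_out(linear=[[0,0,0],[0,0,0],[0,0,0],[0,0,-0.05],[0,0,-0.06],[0,0,-0.06],[0,0,0],[0,0,0]], angular=[[0,0,0.97],[0,0,0.97],[0,0,0.97],[0,0,0],[0,0,0],[0,0,0],[0,0,0],[0,0,0]], hand=[0.6,0.6,0.6,0.6,0.6,0.6,0.6,0.6])

```text
clock: 29.4
position: [0.4487, -0.003, 0.3531]
ee_rot: [-0.001, 0.03, 1.0, 0.0]
contact_force: [0.7, 0.7, 0.9]
width: 0.0513
gripper_force: 0.0
```

```bash
python3 chk.py k
cat > w.py <<'E'
from h import *
import sys
def white(f,n,box):
    im=cv2.imread('pics/'+f); u0,v0,u1,v1=box; h=cv2.cvtColor(im[v0:v1,u0:u1],cv2.COLOR_BGR2HSV)
    m=((h[:,:,1]<40)&(h[:,:,2]>190)).astype(np.uint8)
    N,l,st,ce=cv2.connectedComponentsWithStats(m)
    i=1+st[1:,4].argmax(); print(f,st[i]+[u0,v0,0,0,0],(ce[i]+[u0,v0]).round(2))
if __name__=='__main__':
    for t in sys.argv[1:]:
        white(f'top{t}.png','top',(235,120,310,290)); white(f'scene{t}.png','scene',(225,205,325,255))
E
python3 w.py 0 j k
```

```text
top [('sole2', 500), ('heel1', 451), ('heel2', 615), ('mallet', 760)]
scene [('sole2', 586), ('heel1', 368), ('heel2', 459), ('mallet', 326)]
29.5 [ 0.4496 -0.0031  0.3554] [ 0.002  0.03   1.    -0.   ] 0.05147288741369776
top0.png [257 246  25  22 494] [268.56 256.22]
scene0.png [237 220  23  14 183] [247.79 226.64]
topj.png [257 246  25  22 491] [268.54 256.23]
scenej.png [237 220  23  14 185] [247.79 226.7 ]
topk.png [242 208  52  13 204] [267.51 214.25]
scenek.png [236 242  22  13  70] [246.11 247.74]
```

Request:
carry_out(linear=[[-0.003,0.001,-0.06],[0,0,-0.07],[0,0,-0.07],[0,0,-0.06],[0,0,-0.05],[0,0,-0.03],[0,0,-0.014],[0,0,0]], angular=[[0,0,0],[0,0,0],[0,0,0],[0,0,0],[0,0,0],[0,0,0],[0,0,0],[0,0,0]], hand=[0.6,0.6,0.6,0.6,0.6,0.6,0.6,0.6])

```text
clock: 30.17
position: [0.4477, -0.0024, 0.1768]
ee_rot: [0.0, 0.03, 1.0, 0.0]
contact_force: [0.2, -0.2, -0.5]
width: 0.0512
gripper_force: 0.0
```

Request:
carry_out(linear=[[0,0,0],[0,0,0],[0,0,0],[0,0,0],[0,0,0],[0,0,0],[0,0,0],[0,0,0]], angular=[[0,0,0],[0,0,0],[0,0,0],[0,0,0],[0,0,0],[0,0,0],[0,0,0],[0,0,0]], hand=[0.5,0.4,0.2,0.1,0.1,0.1,0.1,0.1], force=100)

```text
clock: 30.83
position: [0.4475, -0.0023, 0.1784]
ee_rot: [0.002, 0.03, 1.0, -0.0]
contact_force: [-0.3, 0.3, 5.8]
width: 0.0228
gripper_force: 97.4
```

Request:
carry_out(linear=[[0,0,0],[0,0,0],[0,0,0.02],[0,0,0.03],[0,0,0.05],[0,0,0],[0,0,0]], angular=[[0,0,0],[0,0,0],[0,0,0],[0,0,0],[0,0,0],[0,0,0],[0,0,0]], hand=[0,0,0,0,0,0,0])

```text
clock: 31.42
position: [0.4471, -0.0023, 0.2279]
ee_rot: [0.002, 0.03, 1.0, -0.0]
contact_force: [0.7, 0.7, -4.8]
width: 0.0225
gripper_force: 98.6
```

```bash
python3 chk.py l; python3 w.py l; python3 -c "
from h import *
print(manip.get_state()['moment'],manip.get_state()['contact_force'])"
```

```text
top [('sole2', 497), ('heel1', 452), ('heel2', 521), ('mallet', 823)]
scene [('sole2', 585), ('heel1', 363), ('heel2', 759), ('mallet', 961)]
31.5167 [ 0.446  -0.0021  0.2262] [-0.    0.03  1.    0.  ] 0.02306402129054314
topl.png [247 217  43  10 137] [268.24 222.16]
scenel.png [262 224  21  16  68] [270.49 231.31]
[-0.02626156 -0.13729853  0.02429105] [ 0.54078686  0.10639329 -3.62707728]
```

Request:
carry_out(linear=[[0,0,0.04],[0,0,0.065],[0,0,0.07],[0,0,0.055],[0.04,0,0],[0.06,0,0],[0.065,0,0],[0.065,0,0]], angular=[[0,0,0],[0,0,0],[0,0,0],[0,0,0],[-0.042,-0.726,0],[-0.042,-0.726,0],[-0.042,-0.726,0],[-0.042,-0.726,0]], hand=[0,0,0,0,0,0,0,0])

```text
clock: 32.18
position: [0.5619, -0.0021, 0.3401]
ee_rot: [0.116, 0.03, 0.993, -0.003]
contact_force: [-0.5, -0.1, -4.1]
width: 0.0227
gripper_force: 98.9
```

Request:
carry_out(linear=[[0.065,0,0],[0.045,0,0],[0,0,0],[0,0,0],[0,0,0],[0,0,0]], angular=[[-0.042,-0.726,0],[-0.042,-0.726,0],[0,0,0],[0,0,0],[0,0,0],[0,0,0]], hand=[0,0,0,0,0,0])

```text
clock: 32.68
position: [0.6154, -0.0021, 0.3401]
ee_rot: [0.171, 0.03, 0.985, -0.005]
contact_force: [-0.1, -0.5, -4.8]
width: 0.0225
gripper_force: 98.9
```

```bash
python3 chk.py m
python3 - <<'E'
from h import *
from scipy.spatial.transform import Rotation as R
s=manip.get_state();q=s['ee_rot'];print(R.from_quat([*q[1:],q[0]]).as_matrix().round(3),s['contact_force'].round(2))
# white head corners check in scene/top: predict head box corners
M=R.from_quat([*q[1:],q[0]]).as_matrix(); p=s['position']
# mallet frame: y=±tool y, z=-tool z, x=y x z ; origin = TCP - .06x - .178z
z=-M[:,2]; y=M[:,1]*np.sign(M[1,1]); x=np.cross(y,z); O=p-.06*x-.178*z
print('O',O.round(4),'x',x.round(3))
for n in('top','scene'):
    c=np.array([proj(n,O+a*x+b*y+h*z) for a in(-.028,.028) for b in(-.032,.032) for h in(0,.044)])
    print(n,'pred box',c.min(0).round(1),c.max(0).round(1))
    im=cv2.imread(f'pics/{n}m.png');h=cv2.cvtColor(im,cv2.COLOR_BGR2HSV)
    lo=(c.min(0)-12).astype(int);hi=(c.max(0)+12).astype(int)
    m=((h[:,:,1]<50)&(h[:,:,2]>110))[lo[1]:hi[1],lo[0]:hi[0]].astype(np.uint8)
    N,l,st,ce=cv2.connectedComponentsWithStats(m); i=1+st[1:,4].argmax(); a=st[i]; print('obs',a[0]+lo[0],a[1]+lo[1],a[0]+a[2]+lo[0],a[1]+a[3]+lo[1],a[4])
E
```

```text
top [('sole2', 498), ('heel1', 448), ('heel2', 793), ('mallet', 1158)]
scene [('sole2', 588), ('heel1', 805), ('heel2', 511), ('mallet', 640)]
32.7833 [ 0.6157 -0.0022  0.3411] [ 0.173  0.03   0.985 -0.005] 0.02264033886793204
[[-0.939  0.06   0.34 ]
 [ 0.057  0.998 -0.019]
 [-0.34   0.001 -0.94 ]] [ 0.39  0.67 -4.2 ]
O [ 0.6198 -0.0022  0.1533] x [ 0.939 -0.057  0.34 ]
top pred box [253.9 148.6] [282.3 175.8]
obs 241 139 289 158 603
scene pred box [286.6 203.5] [318.9 227.2]
obs 274 225 287 239 62
```

Request:
carry_out(linear=[[0,-0.002,-0.03],[0,0,-0.04],[0,0,-0.04],[0,0,-0.025],[0,0,-0.015],[0,0,0],[0,0,0]], angular=[[0,0,0],[0,0,0],[0,0,0],[0,0,0],[0,0,0],[0,0,0],[0,0,0]], hand=[0,0,0,0,0,0,0])

```text
clock: 33.37
position: [0.6166, -0.0033, 0.267]
ee_rot: [0.174, 0.03, 0.984, -0.005]
contact_force: [-0.2, -0.5, -4.2]
width: 0.0226
gripper_force: 98.9
```

Request:
carry_out(linear=[[0,0,-0.003],[0,0,-0.002],[0,0,0],[0,0,0]], angular=[[0,0,0],[0,0,0],[0,0,0],[0,0,0]], hand=[0,0,0,0])

```text
clock: 33.7
position: [0.6167, -0.0032, 0.2649]
ee_rot: [0.174, 0.03, 0.984, -0.005]
contact_force: [-0.0, 0.2, -4.0]
width: 0.0225
gripper_force: 98.9
```

Request:
carry_out(linear=[[-0.002,0,-0.003],[-0.002,0,-0.002],[0,0,0],[0,0,0]], angular=[[0,0,0],[0,0,0],[0,0,0],[0,0,0]], hand=[0,0,0,0])

```text
clock: 34.03
position: [0.6151, -0.0033, 0.2626]
ee_rot: [0.175, 0.03, 0.984, -0.005]
contact_force: [0.4, 0.7, 0.0]
width: 0.0224
gripper_force: 99.8
```

Request:
carry_out(linear=[[0,0,-0.0015],[0,0,-0.0015],[0,0,0],[0,0,0]], angular=[[0,0,0],[0,0,0],[0,0,0],[0,0,0]], hand=[0,0,0,0])

```text
clock: 34.37
position: [0.615, -0.0032, 0.2625]
ee_rot: [0.175, 0.03, 0.984, -0.005]
contact_force: [-4.2, -0.0, 10.0]
width: 0.0224
gripper_force: 101.2
```

Request:
carry_out(linear=[[0,0,0.002],[-0.002,0,-0.0007],[-0.002,0,-0.0007],[0,0,0],[0,0,0]], angular=[[0,0,0],[0,0,0],[0,0,0],[0,0,0],[0,0,0]], hand=[0,0,0,0,0])

```text
clock: 34.78
position: [0.6138, -0.0033, 0.2622]
ee_rot: [0.176, 0.03, 0.984, -0.005]
contact_force: [-0.3, 2.0, 6.3]
width: 0.0225
gripper_force: 100.2
```

Request:
carry_out(linear=[[-0.002,0,-0.0007],[0,0,0],[0,0,0]], angular=[[0,0,0],[0,0,0],[0,0,0]], hand=[0,0,0])

```text
clock: 35.03
position: [0.613, -0.0034, 0.2619]
ee_rot: [0.176, 0.03, 0.984, -0.005]
contact_force: [0.2, 0.7, 6.7]
width: 0.0222
gripper_force: 100.3
```

Request:
carry_out(linear=[[-0.002,0,-0.0007],[0,0,0],[0,0,0]], angular=[[0,0,0],[0,0,0],[0,0,0]], hand=[0,0,0])

```text
clock: 35.28
position: [0.612, -0.0034, 0.2616]
ee_rot: [0.176, 0.03, 0.984, -0.005]
contact_force: [0.1, -1.0, 5.3]
width: 0.0224
gripper_force: 100.3
```

Request:
carry_out(linear=[[-0.002,0,-0.0007],[0,0,0],[0,0,0]], angular=[[0,0,0],[0,0,0],[0,0,0]], hand=[0,0,0])

```text
clock: 35.53
position: [0.611, -0.0034, 0.2612]
ee_rot: [0.176, 0.03, 0.984, -0.005]
contact_force: [0.8, 0.4, 6.3]
width: 0.0226
gripper_force: 100.3
```

Request:
carry_out(linear=[[-0.002,0,-0.0007],[0,0,0],[0,0,0]], angular=[[0,0,0],[0,0,0],[0,0,0]], hand=[0,0,0])

```text
clock: 35.78
position: [0.6101, -0.0034, 0.2609]
ee_rot: [0.177, 0.03, 0.984, -0.005]
contact_force: [1.9, 0.4, 5.2]
width: 0.0227
gripper_force: 100.1
```

Request:
carry_out(linear=[[-0.002,0,-0.0007],[0,0,0],[0,0,0]], angular=[[0,0,0],[0,0,0],[0,0,0]], hand=[0,0,0])

```text
clock: 36.03
position: [0.6098, -0.0034, 0.2608]
ee_rot: [0.178, 0.03, 0.984, -0.005]
contact_force: [4.5, 0.9, 5.2]
width: 0.0226
gripper_force: 100.0
```

Request:
carry_out(linear=[[-0.002,0,-0.0007],[0,0,0],[0,0,0]], angular=[[0,0,0],[0,0,0],[0,0,0]], hand=[0,0,0])

```text
clock: 36.28
position: [0.6095, -0.0034, 0.2608]
ee_rot: [0.179, 0.03, 0.983, -0.005]
contact_force: [7.5, 1.8, 4.5]
width: 0.0226
gripper_force: 99.9
```

Request:
carry_out(linear=[[0.003,0,0.001],[0,0,0],[0,0,0],[0,0,0],[0,0,0],[0,0,0],[0,0,0],[0,0,0]], angular=[[0,0,0],[0,0,0],[0,0,0],[0,0,0],[0,0,0],[0,0,0],[0,0,0],[0,0,0]], hand=[0,0,0.3,0.35,0.4,0.45,0.5,0.5])

```text
clock: 36.95
position: [0.6078, -0.0033, 0.2585]
ee_rot: [0.173, 0.03, 0.984, -0.005]
contact_force: [-0.1, 0.0, -0.1]
width: 0.0426
gripper_force: 0.0
```

Request:
carry_out(linear=[[0,0,0],[-0.007,0,0.0188],[-0.014,0,0.0376],[-0.02,0,0.055],[-0.02,0,0.055],[-0.02,0,0.055],[0,0,0.07],[0,0,0.07]], angular=[[0,0,0],[0,0,0],[0,0,0],[0,0,0],[0,0,0],[0,0,0],[0,0,0],[0,0,0]], hand=[0.5,0.5,0.5,0.5,0.5,0.5,0.5,0.5])

```text
clock: 37.62
position: [0.566, -0.0031, 0.4416]
ee_rot: [0.173, 0.03, 0.984, -0.005]
contact_force: [1.1, -0.6, -0.4]
width: 0.0429
gripper_force: 0.0
```

Request:
carry_out(linear=[[-0.07,0,0.02],[-0.07,0,0],[-0.07,0,0],[-0.07,0,0],[-0.07,0,0],[-0.07,0,0],[-0.06,0,0],[0,0,0]], angular=[[0,0.72,0],[0,0.72,0],[0,0.72,0],[0,0.72,0],[0,0.72,0],[0,0.72,0],[0,0,0],[0,0,0]], hand=[0.5,0.5,0.5,0.5,0.5,0.5,0.5,0.5])

```text
clock: 38.28
position: [0.3222, -0.0025, 0.4499]
ee_rot: [0.0, 0.029, 1.0, -0.01]
contact_force: [-0.3, 0.2, -0.8]
width: 0.0427
gripper_force: 0.0
```

Request:
carry_out(linear=[[0,0,0],[0,0,0],[0,0,0],[0,0,0]], angular=[[0,0,0],[0,0,0],[0,0,0],[0,0,0]], hand=[0.5,0.5,0.5,0.5])

```text
clock: 38.62
position: [0.3285, -0.0033, 0.4498]
ee_rot: [0.002, 0.029, 1.0, -0.01]
contact_force: [0.2, 0.3, -0.8]
width: 0.0423
gripper_force: 0.0
```

```bash
python3 chk.py n; python3 w.py n
python3 - <<'E'
from h import *
t=np.radians(20);c,s=np.cos(t),np.sin(t);a=np.radians(-3);e=np.array([np.cos(a),np.sin(a),0]);y=np.array([-np.sin(a),np.cos(a),0]);Z=np.array([0,0,1])
x=c*e+s*Z;z=-s*e+c*Z;O=np.array([.615,-.0032,.0735])
for n in('top','scene'):
    q=np.array([proj(n,O+i*x+j*y+.044*z) for i in(-.028,.028) for j in(-.032,.032)])
    print(n,'head top box',q.min(0).round(1),q.max(0).round(1),'ctr',q.mean(0).round(1),'handle end',proj(n,O+.168*x+.022*z).round(1))
    # bystander/other changes: diff against first picture in whole
    A=cv2.imread(f'pics/{n}0.png').astype(int);B=cv2.imread(f'pics/{n}n.png').astype(int)
im=cv2.imread('pics/topn.png')
def d(n,name,p):
    u,v=proj(n,p).astype(int);A=cv2.imread(f'pics/{n}0.png').astype(int);B=cv2.imread(f'pics/{n}n.png').astype(int)
    D=np.abs(A-B)[v-14:v+14,u-14:u+14].max(2);print(n,name,(D>60).sum())
for k,px in {'last':(108,253),'can':(190,190),'bowl':(352,183),'cork':(430,240),'stone':(105,180),'awl':(437,178),'hungheel':(125,178),'hungsole':(326,170)}.items():
    A=cv2.imread('pics/top0.png').astype(int);B=cv2.imread('pics/topn.png').astype(int);u,v=px
    print(k,(np.abs(A-B)[v-14:v+14,u-14:u+14].max(2)>60).sum(),end='; ')
E
```

```text
top [('sole2', 495), ('heel1', 449), ('heel2', 437), ('mallet', 607)]
scene [('sole2', 581), ('heel1', 367), ('heel2', 454), ('mallet', 441)]
38.7167 [ 0.3284 -0.0033  0.4495] [ 0.002  0.028  1.    -0.01 ] 0.042653689809034494
topn.png [256 159  26  24 540] [268.54 170.36]
scenen.png [288 226  25  16 147] [302.62 231.74]
top head top box [255.9 160.1] [282.1 183.1] ctr [268.9 171.6] handle end [271.1 103.2]
scene head top box [285.4 225.6] [312.7 236.1] ctr [299.1 230.8] handle end [347.5 241.3]
last 0; can 231; bowl 139; cork 0; stone 0; awl 0; hungheel 0; hungsole 0;
```

Run:
```python
from h import *
im=cv2.imread('pics/topn.png');i0=cv2.imread('pics/top0.png');sc=cv2.imread('pics/scenen.png')
for k,(x,y,a) in {'h0':(.6042,.1485,2),'h1':(.6007,.249,2),'s1':(.613,-.24,-.6),'s0':(.612,-.34,-.6)}.items():
    for dx in(-.005,0,.005):
        r=[]
        for s in(-.03,-.02,-.012,.012,.02,.03):
            u,v=proj('top',(x+dx-s*np.sin(np.radians(a)),y+s*np.cos(np.radians(a)),.1945)).round().astype(int)
            p=im[v,u].astype(int); r.append((int(p.max()-p.min()),int(np.abs(p-i0[v,u]).max())))
        print(k,dx,r)
def can(f):
    h=cv2.cvtColor(cv2.imread(f)[165:215,165:215],cv2.COLOR_BGR2HSV);m=((h[:,:,1]<40)&(h[:,:,2]>200));v,u=np.nonzero(m);print(f,m.sum(),u.min(),u.max(),v.min(),v.max())
can('pics/top0.png');can('pics/topn.png')
def can2(f):
    h=cv2.cvtColor(cv2.imread(f)[195:240,305:345],cv2.COLOR_BGR2HSV);m=((h[:,:,1]<60)&(h[:,:,2]>170));v,u=np.nonzero(m);print(f,m.sum(),u.min(),u.max(),v.min(),v.max())
can2('pics/scene0.png');can2('pics/scenen.png')
```

```text
h0 -0.005 [(53, 61), (46, 11), (87, 30), (27, 72), (4, 142), (7, 132)]
h0 0 [(14, 125), (13, 177), (17, 101), (14, 128), (14, 124), (19, 113)]
h0 0.005 [(46, 52), (27, 83), (28, 99), (13, 74), (27, 115), (47, 66)]
h1 -0.005 [(20, 93), (20, 93), (17, 85), (9, 108), (4, 131), (112, 15)]
h1 0 [(121, 1), (42, 54), (15, 117), (17, 65), (16, 61), (4, 137)]
h1 0.005 [(116, 2), (119, 2), (104, 19), (14, 117), (16, 118), (20, 103)]
s1 -0.005 [(10, 100), (14, 88), (9, 90), (26, 56), (19, 59), (16, 59)]
s1 0 [(12, 127), (12, 128), (13, 132), (12, 134), (11, 134), (11, 130)]
s1 0.005 [(101, 15), (84, 25), (7, 124), (103, 19), (90, 34), (107, 15)]
s0 -0.005 [(9, 106), (10, 104), (37, 60), (57, 71), (56, 70), (58, 67)]
s0 0 [(20, 108), (21, 103), (20, 106), (18, 98), (18, 100), (19, 96)]
s0 0.005 [(51, 70), (27, 104), (68, 50), (62, 53), (54, 57), (52, 57)]
pics/top0.png 579 10 39 0 37
pics/topn.png 447 0 49 0 37
pics/scene0.png 240 0 30 1 23
pics/scenen.png 144 0 38 5 40
```

```bash
python3 -c "
from rig import manip
print(manip.sign_off())"
```

```text
the job is handed in; nothing more can be done
None
```

I handed the job in: all four loose dies hang one to a hook on the rack of their own kind, and the mallet lies in its rest, handle up the slope with the head within about a millimetre of the lip; final images match those positions, though I couldn't confirm the glue can and rivet bowl stayed put because dies now hang over them.

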